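# Fasten the draw latch of a plaster mould

### The arm

A 6-joint arm with a two-finger parallel gripper is mounted at the origin on the work surface; the furniture and walls round the work are solid. World frame = base frame: x ahead of the robot, y to its left, z up, the work surface at z = 0. Lengths are in m, angles in rad, forces in N, time in s.
With the tool pointing down it reaches from about 0.375 to 0.9 m from the base axis. Payload 3.1 kg.
Tool frame: the origin (TCP) lies at the very end of the fingers, on their centre line; the grasp point (between the pads) lies 19 mm behind it (hold_point_z is the distance from the TCP to the grasp point, in m); z points along the fingers, x is the direction in which the jaws open and shut, and the axes are right-handed (so a half turn about z gives the same grasp; the last joint's range is limited). The gripper opens to 87 mm and grips with 3 to 60 N. Pads are 19 mm wide; open, the fingers measure 117 mm over their backs; the gripper's body (75 mm by 190 mm) begins 51 mm behind the grasp point.
Start: joints at [-1.361, 0.527, 1.433, -0, 1.181, -0.178], TCP at [0.236, -0.579, 0.223] pointing down, gripper open.
Joint ranges: [-3.08, 3.08], [-0.75, 2.2], [0.22, 2.44], [-1.43, 4.57], [0, 2.65], [-2.85, 2.85]. Speed limits (rad/s): [2.79, 2.79, 3.14, 3.14, 3.14, 3.14].

### API

Orientations are given as a unit quaternion [x, y, z, w].
In Python, from rig import * gives the robot as it stands.
- The arm moves only by the tool carry_out, never from a script. Its argument "deltas" is a list of rows, each a list of 7 numbers: the closure, from -1 (fully open) to 1 (shut), then the shift along the tool's x, y, z in units of 25 mm (1.0 is 25 mm), then the turn, a rotation vector about the tool's x, y, z in degrees. In form: [[jaw, x, y, z, rx, ry, rz], ...]. A call has 1 to 8 rows; each row is the pose to reach, as a shift and turn from the pose commanded when the call began, along the tool's axes at that moment; what a row does not reach only later rows make up. A row lasts 1/10 s, in which the tool goes at most 50 mm and 8.59 degrees, less where a joint would pass 70% of its speed; a pose out of reach is approached as far as the arm can. A call with a gripper value outside its range is refused whole. The fingers move at their own pace and stop on an object; "force" is the grip in N (left out, the last holds). Time passes only in rows, so rows that repeat a pose let the fingers close. It gives the time, the measured TCP pose, the force and the opening at its end, in the units of the state.
- get_obs(): the state, without advancing time (a new reading comes with each control period).
- camera(name): name is "side" or "top" or "wrist"; returns (picture, depth): 384x512x3 uint8, red, green, blue; 384x512 float32, m along the optical axis (not along the pixel's ray), 0 where there is no reading.
- camera_info(name): a dict with "mtx" (3x3 intrinsics, pixels), "origin" and "rotation" of the camera in the world. Camera axes: x right, y down, z forward; pixel columns grow to the right and rows downward; lengths in m; the calibration is good to about 2 mm. The wrist camera is an equidistant fisheye: a pixel r from the principal point sees the ray r / f radians off the axis. A picture is of the moment at which its call begins: read the wrist's pose just before it. camera_info takes no time and is no camera call; for the wrist camera it gives the pose at the moment of the call.
- hand_in(): hands the job in, once; it reports no verdict.
Trained networks look in the newest picture that a camera, given by its name, has taken for a name from the list of things; names that differ only in an ending like _2 or _b are one class to them, and where a whole thing is asked for, a point or a joint stands for the part that bears it (a point fixed in the world has none). Each returns a list of dicts, best first, with "score" (0 to 1); they miss things now and then, are a little off and sometimes report something else, mostly with a low value. They report only what shows in the picture. A call takes as long as a camera call.
- spot_in(camera, target): "pixel" ([row, column] in pixels, amid what is visible of it).
The state is a dict: "time": time; "q": joint angles; "joint_velocities": joint speeds; "joint_torque": joint torques, N m; "position": TCP position; "tool_rot": TCP orientation; "ft_force": force on the tool from outside, world axes, zero at the start; "moment": the same for the moment, N m; "grip_width": finger opening in m.
Only numpy, scipy, OpenCV 4.12 (cv2) and the standard library are available. Lean on these libraries where they do the work, as an engineer would, in place of code of your own. Each camera call takes 0.05 s, during which the arm holds its last target.

### The job

One of the two plaster moulds still has its draw latch undone: its lever stands up and its wire loop is thrown back. Flip the loop over the keeper hook on the other half of the mould, then press the lever down flat so that the latch draws the two halves together and stays shut.

Things in the scene. Friction and masses are not known exactly. Their poses are not given: they have to be found in the camera images.
- mould: larger, undone plaster mould, fixed: two white blocks on a 190x120 mm board, top 90 mm up (the smaller one, top 70 mm, is fastened). Origin: centre of underside; z up, x from the latch half to the keeper half. The latch lies on top along y=0; lever pivot at x=-25, z=104 mm, axis y. The keeper half stands 5 mm off on a springy gasket and is drawn 3-4 mm in when shut
- latch_lever (a joint): rad; 0 = flat, shut, handle end towards the mould's -x; starts 1.7-1.9, upright, leaning to the keeper; stays where left. Steel plate 30 mm wide, ends 48 mm from its pivot; outer face (up when flat) 7 mm off the pivot. Loop pins: 20 mm from the pivot towards the handle, 4 mm inward. With the loop hooked it needs 5-10 N at the handle, mostly near the end, then snaps past centre
- loop_bar (a point): centre of the wire loop's 6 mm cross bar, 75 mm from its pins; point x points from pins to bar. Loop 54 mm wide, side wires outside the lever; a thumb tab 24 mm wide, 4 thick, goes 24 mm beyond the bar. Starts leaning back past upright on a stop; swings freely: pushed past upright towards the keeper it falls over the hook by itself, bar just beyond it, 96 mm above the table
- keeper (a point): keeper hook, 20 mm wide, on the mould's +x half, axes as the mould's. Point: on the post face that the bar bears on, half-way up the lip (105 mm above the table, hook top 107). The lip reaches 5 mm from it towards +x; the bar belongs under the lip

How it is judged:
On the way:
1. the loop lies over the keeper hook, its bar beyond the hook and lower than the hook's top, while the lever is still up (z of loop_bar in the frame of keeper below -0.003 m and x of loop_bar in the frame of keeper above 0.002 m and value of joint latch_lever above 1 rad), for 0.2 s.
At the end, for the whole second after the job is handed in: the lever stays flat (within 0.15 rad), the loop's bar is caught under the lip of the keeper hook (beyond the post face, at least 2 mm below the middle of the lip), and the keeper's half has been drawn at least 2 mm towards the other half (value of joint latch_lever below 0.15 rad and z of loop_bar in the frame of keeper below -0.002 m and x of loop_bar in the frame of keeper above 0 m and distance of keeper from where it was at the start of the episode above 0.002 m); the robot touches nothing.
It also fails if it takes over 35 s, if anything falls off the work surface, if the arm or the gripper's body presses on something with over 40 N, if the wrist force passes 120 N, or if a joint passes its speed limit or range.

## Working session

There is one attempt and no reset: what is moved stays moved. The work goes in short steps, Python scripts to look and compute and a tool call to move; the robot and the scene stay as the last step left them, time stands still between calls to the robot, and variables do not carry over. Pictures are saved under pics/ and viewed, and the job is handed in when it is done.

Besides the shell and the picture viewer there is one more tool, called after "Request:" as a command line: name --pt "numbers of a row" for each row, then --argument value for the rest. carry_out: Moves the arm, as the interface text tells. Its arguments: {"type":"object","properties":{"deltas":{"type":"array"},"force":{"type":"number"}},"required":["deltas"]}

```bash
mkdir -p pics; ls; python3 - <<'E'
from rig import *
import cv2,numpy as np
for n in ["top","side"]:
    p,d=camera(n); cv2.imwrite(f"pics/{n}0.png",p[:,:,::-1]); np.savez(f"{n}0.npz",p=p,d=d)
    i=camera_info(n); print(n,i)
    for t in ["mould","latch_lever","loop_bar","keeper"]:
        print(t,spot_in(n,t))
print(get_obs())
E
```

```text
pics
top {'mtx': array([[491.95046291,   0.        , 261.36502509],
       [  0.        , 491.95046291, 197.88807834],
       [  0.        ,   0.        ,   1.        ]]), 'origin': array([ 0.41294715, -0.02449963,  1.0722942 ]), 'rotation': array([ 0.71350487, -0.69957278,  0.03053877, -0.02400236])}
mould [{'pixel': [198.3, 308.6], 'score': 0.74}]
latch_lever []
loop_bar [{'pixel': [206.3, 299.9], 'score': 0.61}]
keeper [{'pixel': [182.7, 333.0], 'score': 0.6}]
side {'mtx': array([[474.50648412,   0.        , 256.78393416],
       [  0.        , 474.50648412, 187.61366935],
       [  0.        ,   0.        ,   1.        ]]), 'origin': array([0.37352298, 0.61336521, 0.64795545]), 'rotation': array([-0.09084971,  0.90333233, -0.41796494,  0.03228535])}
mould [{'pixel': [170.4, 266.0], 'score': 0.62}]
latch_lever [{'pixel': [133.5, 275.3], 'score': 0.94}]
loop_bar [{'pixel': [115.8, 283.0], 'score': 0.78}]
keeper [{'pixel': [149.1, 240.0], 'score': 0.69}, {'pixel': [119.6, 283.8], 'score': 0.67}, {'pixel': [169.0, 266.6], 'score': 0.54}]
{'time': 0.5, 'q': array([-1.36151395e+00,  5.27527908e-01,  1.43271765e+00, -7.57867112e-06,
        1.18141471e+00, -1.78499171e-01]), 'joint_velocities': array([-0.00225043, -0.00153984, -0.00134504, -0.00030721, -0.00016646,
        0.00193127]), 'joint_torque': array([-1.21032303e-03, -4.39604974e+01, -1.76789296e+01,  6.33034157e-02,
        5.14856831e-02, -3.18126445e-05]), 'position': array([ 0.23635234, -0.57854497,  0.2225256 ]), 'tool_rot': array([ 8.30101883e-01, -5.57611748e-01, -2.67089671e-05, -2.10160446e-05]), 'ft_force': array([-0.38152623,  0.15025164,  0.11925065]), 'moment': array([ 0.02531986,  0.00801211, -0.03544053]), 'grip_width': 0.08754206608550322}
```

```bash
python3 - <<'E'
import cv2,numpy as np
for n,(r,c) in {"top":(200,305),"side":(150,265)}.items():
    p=cv2.imread(f"pics/{n}0.png"); s=cv2.resize(p[r-75:r+75,c-100:c+100],(800,600),interpolation=cv2.INTER_CUBIC); cv2.imwrite(f"pics/{n}0c.png",s)
E
```

```text
(no output)
```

View pics/top0.png

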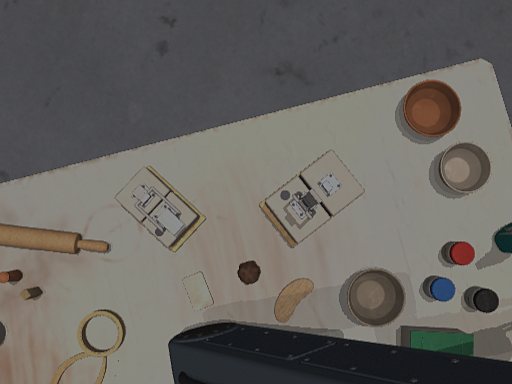

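View pics/side0.png

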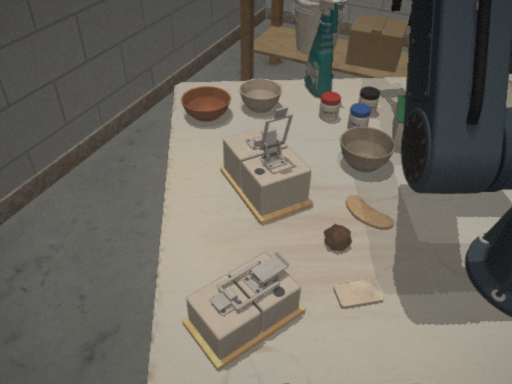

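```bash
sleep 1
```

```text
(no output)
```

View pics/top0c.png

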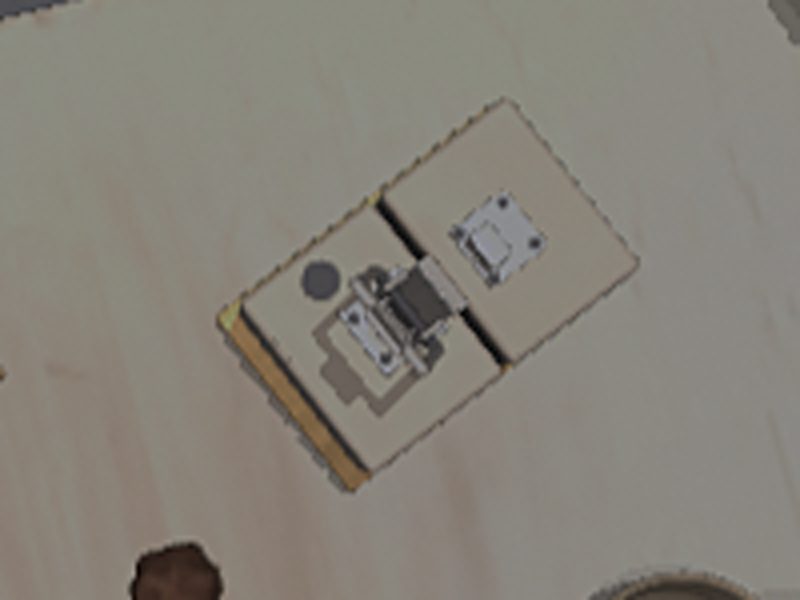

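View pics/side0c.png

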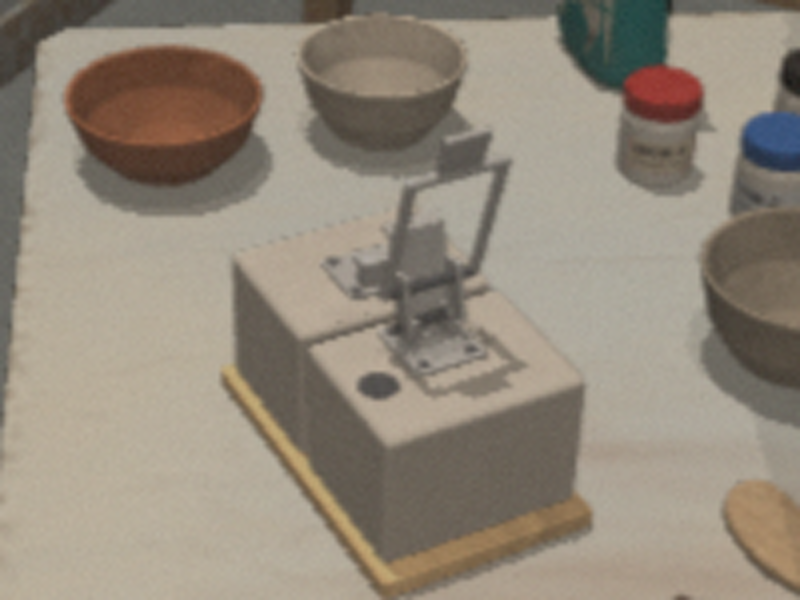

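```bash
cat > h.py <<'E'
from rig import *
import numpy as np
from scipy.spatial.transform import Rotation as R
def ray(n,u,v,i=None):
    i=i or camera_info(n); d=np.linalg.solve(i['mtx'],[u,v,1.]); return np.array(i['origin']),R.from_quat(i['rotation']).as_matrix()@d
def onz(n,u,v,z):
    o,d=ray(n,u,v); return o+d*(z-o[2])/d[2]
def cloud(n,d):
    i=camera_info(n); v,u=np.mgrid[:384,:512]; K=i['mtx']
    c=np.stack([(u-K[0,2])/K[0,0]*d,(v-K[1,2])/K[1,1]*d,d],-1)
    return c@R.from_quat(i['rotation']).as_matrix().T+i['origin']
E
python3 - <<'E'
from h import *
c=lambda x,y:(205+x/4-.375,125+y/4-.375)
P=[onz("top",*c(*a),.09)[:2] for a in [(507,98),(638,262),(243,303),(368,475)]]
k1,k2,l1,l2=P; print(np.round(P,4))
print("widths",np.linalg.norm(k1-k2),np.linalg.norm(l1-l2),"len",np.linalg.norm(k1-l1),np.linalg.norm(k2-l2))
ctr=np.mean(P,0); ax=(k1+k2-l1-l2); print("ctr",ctr,"yaw",np.degrees(np.arctan2(ax[1],ax[0])))
kk=onz("top",*c(488,245),.107); print("keeper hook",kk)
d=np.load("top0.npz")['d']; C=cloud("top",d)
import cv2
m=(abs(C[...,2]-.09)<.006)&(np.hypot(C[...,0]-ctr[0],C[...,1]-ctr[1])<.14)
q=C[m][:,:2].astype(np.float32); r=cv2.minAreaRect(q*1000); print("rect",r,C[m][:,2].mean())
# side view with depth
d=np.load("side0.npz")['d']; C2=cloud("side",d)
yaw=np.arctan2(ax[1],ax[0]);
for n,CC in(("top",C),("side",C2)):
    L=CC-np.array([*ctr,0]); x=L[...,0]*np.cos(yaw)+L[...,1]*np.sin(yaw); y=-L[...,0]*np.sin(yaw)+L[...,1]*np.cos(yaw); z=L[...,2]
    s=(abs(x)<.1)&(abs(y)<.05)&(z>.1)
    print(n); 
    for zz in range(100,240,8):
        t=s&(abs(z*1000-zz-4)<4)
        if t.sum(): print(zz,t.sum(),np.round(1000*np.percentile(x[t],[5,50,95])),np.round(1000*np.percentile(y[t],[5,50,95])))
E
```

```text
[[ 0.5906 -0.1724]
 [ 0.5088 -0.239 ]
 [ 0.4841 -0.041 ]
 [ 0.3996 -0.1048]]
widths 0.10554008112095715 0.1058964460274727 len 0.1691778821994051 0.17302084897167572
ctr [ 0.49579173 -0.13929088] yaw -50.9331217827811
keeper hook [ 0.5140326 -0.1610809  0.107    ]
rect ((496.8367919921875, -139.93212890625), (109.93638610839844, 173.48768615722656), 38.792381286621094) 0.09000983354734735
top
100 70 [-28.  24.  35.] [-10.   0.  11.]
108 46 [-31.  25.  34.] [-11.  -0.  12.]
116 28 [-30. -18. -16.] [-13.   1.  14.]
124 97 [-28. -23. -15.] [-19.  -1.  18.]
132 36 [-27. -14. -12.] [-21.   4.  23.]
140 53 [-19. -11.  -3.] [-13.   0.  15.]
148 46 [-31.  -8.  -4.] [-22.   0.  13.]
156 4 [-33. -32. -31.] [22. 25. 27.]
164 5 [-36. -35. -33.] [-25. -22.  15.]
172 3 [-36. -36. -35.] [-19.  23.  25.]
180 5 [-39. -38. -38.] [-23.  22.  26.]
188 4 [-42. -41. -40.] [-25. -18.  19.]
196 69 [-48. -44. -42.] [-24.   3.  25.]
204 14 [-47. -46. -45.] [-10.  -1.  10.]
212 28 [-53. -50. -48.] [-10.  -1.   9.]
220 10 [-52. -51. -50.] [-10.   7.  11.]
side
100 112 [-35. -24.  32.] [-14.   0.  15.]
108 84 [-35. -23.  25.] [-15.  -3.  15.]
116 34 [-35. -30. -18.] [-15.  -5.  15.]
124 136 [-32. -28. -16.] [-22.  -2.  22.]
132 73 [-33. -17. -14.] [-25.  -3.  25.]
140 70 [-35. -14. -10.] [-24.  -4.  25.]
148 49 [-38. -12.  -7.] [-25.  -6.  25.]
156 20 [-40. -39. -35.] [-26.  -0.  26.]
164 22 [-42. -41. -37.] [-26.  -0.  26.]
172 18 [-46. -44. -41.] [-26.   1.  26.]
180 23 [-47. -46. -43.] [-26. -22.  26.]
188 28 [-49. -48. -45.] [-25.  20.  26.]
196 87 [-51. -50. -46.] [-24.   1.  23.]
204 40 [-53. -52. -50.] [-11.  -1.  11.]
212 45 [-55. -54. -52.] [-12.  -1.  11.]
220 13 [-56. -54. -52.] [-7.  3.  9.]
```

Request:
carry_out --pt "1 -2 -1.9 -1.6 0 0 -8" --pt "1 -4 -3.8 -1.6 0 0 -16" --pt "1 -6 -5.7 -1.6 0 0 -24" --pt "1 -7 -6.6 -1.6 0 0 -32" --pt "1 -8 -7.6 -1.6 0 0 -40" --pt "1 -8 -7.6 -1.6 0 0 -48" --pt "1 -8 -7.6 -1.6 0 0 -56" --pt "1 -8 -7.6 -1.6 0 0 -60" --force 20

```text
time: 1.3
position: [0.3371, -0.3202, 0.263]
tool_rot: [0.998, -0.065, 0.0, 0.0]
ft_force: [-0.3, -0.1, 0.3]
grip_width: 0.0313
```

```bash
cat >> h.py <<'E'
CTR=np.array([0.4963,-0.1396]);YAW=np.radians(-51.1)
U=np.array([np.cos(YAW),np.sin(YAW)]);V=np.array([-U[1],U[0]])
def w(x,y,z): # mould mm -> world
    return np.array([*(CTR+U*x/1000+V*y/1000),z/1000])
def inm(p): d=p[:2]-CTR; return np.round(np.array([d@U,d@V,p[2]])*1000,1)
def plan(x,y,z):
    o=get_obs(); Rt=R.from_quat(o['tool_rot'])
    d=Rt.inv().apply(w(x,y,z)-o['position'])/.025
    # goal: tool x along V, z down
    G=R.from_matrix(np.stack([[*V,0],np.cross([0,0,-1],[*V,0]),[0,0,-1]],1))
    print("t",o['time'],"tcp",inm(o['position']),"F",np.round(o['ft_force'],1),"grip",round(o['grip_width'],4),"d",np.round(d,2),"rot",np.round((Rt.inv()*G).as_rotvec(degrees=True),1))
E
python3 -c "
from h import *
plan(-95,0,260);print(get_obs()['q'])"
```

```text
t 1.3 tcp [  40.6 -237.3  263. ] F [-0.3 -0.1  0.3] grip 0.0313 d [  2.64 -10.61   0.12] rot [  0.   -0.  -46.3]
[-1.00069369e+00  2.56886802e-01  1.76823597e+00 -2.81103546e-05
  1.11563943e+00 -8.71503475e-01]
```

Request:
carry_out --pt "1 0.45 -1.8 0 0 0 -8" --pt "1 0.9 -3.6 0 0 0 -16" --pt "1 1.35 -5.4 0 0 0 -24" --pt "1 1.8 -7.2 0.1 0 0 -32" --pt "1 2.25 -9 0.1 0 0 -40" --pt "1 2.64 -10.6 0.1 0 0 -46.3" --pt "1 2.64 -10.6 0.1 0 0 -46.3" --pt "1 2.64 -10.6 0.1 0 0 -46.3"

```text
time: 2.1
position: [0.438, -0.0673, 0.2602]
tool_rot: [0.944, 0.331, -0.0, 0.0]
ft_force: [-0.1, -0.1, 0.8]
grip_width: 0.0006
```

```bash
python3 -c "
from h import *
plan(-85,0,182);plan(8,0,182)
p,d=camera('side')
import cv2;cv2.imwrite('pics/s1.png',cv2.resize(p[40:240,130:400,::-1],(800,593),interpolation=cv2.INTER_CUBIC))"
```

```text
t 2.1 tcp [-9.290e+01  1.000e-01  2.602e+02] F [-0.1 -0.1  0.8] grip 0.0006 d [-0.    0.31  3.13] rot [ 0.   0.  -0.3]
t 2.1 tcp [-9.290e+01  1.000e-01  2.602e+02] F [-0.1 -0.1  0.8] grip 0.0006 d [0.02 4.03 3.13] rot [ 0.   0.  -0.3]
```

View pics/s1.png

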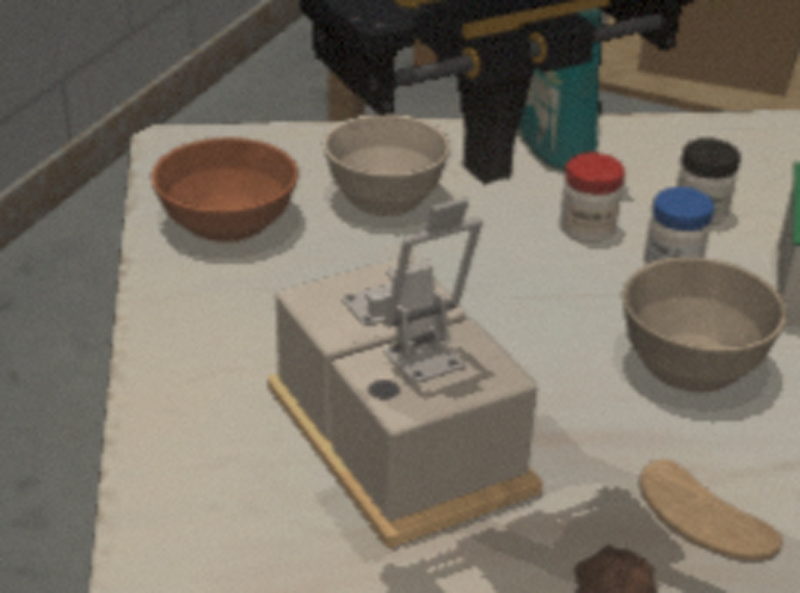

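Request:
carry_out --pt "1 0 0.2 1.6 0 0 0" --pt "1 0 0.3 3.1 0 0 0" --pt "1 0 0.6 3.1 0 0 0" --pt "1 0 1.0 3.1 0 0 0" --pt "1 0 1.4 3.1 0 0 0" --pt "1 0 1.8 3.1 0 0 0" --pt "1 0 2.2 3.1 0 0 0" --pt "1 0 2.6 3.1 0 0 0"

```text
time: 2.95
position: [0.4794, -0.1198, 0.1834]
tool_rot: [0.944, 0.33, 0.001, 0.001]
ft_force: [-0.9, 0.1, 0.1]
grip_width: 0.0004
```

Request:
carry_out --pt "1 0 0.4 0 0 0 0" --pt "1 0 0.8 0 0 0 0" --pt "1 0 1.2 0 0 0 0" --pt "1 0 1.2 0 0 0 0" --pt "1 0 1.2 0 0 0 0"

```text
time: 3.45
position: [0.4969, -0.1422, 0.1823]
tool_rot: [0.944, 0.33, -0.0, -0.0]
ft_force: [0.6, 0.2, 0.5]
grip_width: 0.0005
```

```bash
python3 -c "
from h import *
plan(45,0,182)
p,d=camera('side')
print(spot_in('side','loop_bar'))
import cv2;cv2.imwrite('pics/s2.png',cv2.resize(p[40:240,130:400,::-1],(800,593),interpolation=cv2.INTER_CUBIC))"
```

```text
t 3.45 tcp [  2.4  -1.2 182.3] F [0.6 0.2 0.5] grip 0.0005 d [0.06 1.7  0.01] rot [-0.1  0.  -0.4]
[{'pixel': [127.9, 253.8], 'score': 0.62}]
```

View pics/s2.png

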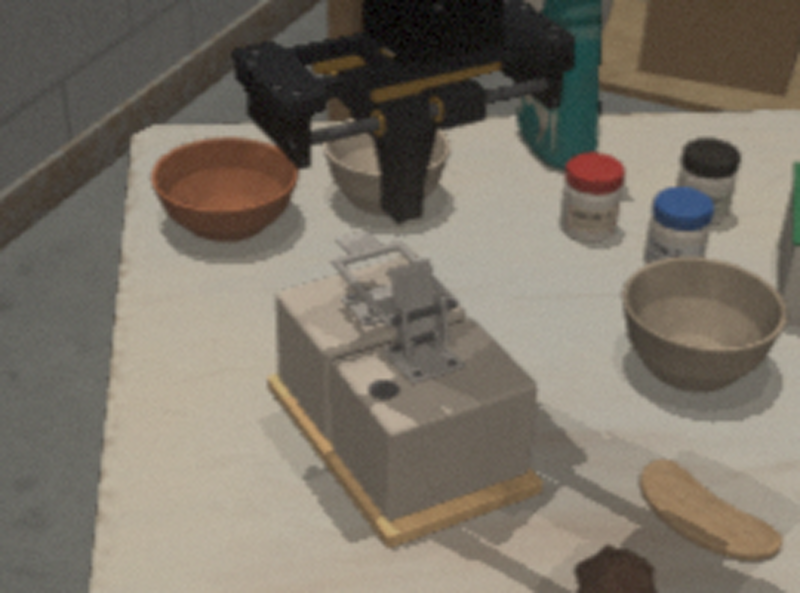

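Request:
carry_out --pt "1 0 0.4 0 0 0 0" --pt "1 0 0.8 0 0 0 0" --pt "1 0 0.8 0 0 0 0"

```text
time: 3.85
position: [0.5112, -0.1596, 0.1828]
tool_rot: [0.944, 0.33, 0.001, 0.001]
ft_force: [0.1, 0.9, -0.1]
grip_width: 0.0003
```

```bash
python3 -c "
from h import *
plan(20,0,138)
import cv2
p,d=camera('side')
C=cloud('side',d)-np.array([*CTR,0]);x=C[...,:2]@U*1000;y=C[...,:2]@V*1000;z=C[...,2]*1000
for zz in range(92,172,4):
    t=(abs(z-zz-2)<2)&(abs(x)<95)&(abs(y)<30)
    print(zz,t.sum(),np.round(np.percentile(x[t],[5,50,95])) if t.any() else '')
t=(abs(abs(y)-24)<4)&(z>94)&(x>-60)
for xx in range(-40,100,8):
    s=t&(abs(x-xx)<4)
    if s.sum():print('wire',xx,s.sum(),np.round(np.percentile(z[s],[5,50,95])))
cv2.imwrite('pics/s3.png',cv2.resize(p[80:200,180:340,::-1],(800,600),interpolation=cv2.INTER_CUBIC))"
```

```text
t 3.85 tcp [ 24.9  -0.9 182.8] F [ 0.1  0.9 -0.1] grip 0.0003 d [ 0.03 -0.2   1.79] rot [ 0.2 -0.  -0.4]
92 304 [-65. -34.  58.]
96 47 [-35.  22.  44.]
100 34 [-36.  22.  40.]
104 99 [-35. -23.  31.]
108 46 [-35. -24.  30.]
112 45 [-35. -23.   7.]
116 28 [-35. -25.  -1.]
120 29 [-34. -25. -14.]
124 87 [-32. -28. -17.]
128 59 [-31. -21. -16.]
132 39 [-29. -17. -15.]
136 29 [-18. -16. -13.]
140 25 [-16. -14. -13.]
144 33 [-16. -14. -11.]
148 42 [-14. -11.  -6.]
152 0 
156 0 
160 0 
164 0 
168 0 
wire -32 13 [124. 127. 128.]
wire -24 12 [123. 127. 128.]
wire -16 84 [123. 269. 352.]
wire -8 101 [257. 277. 385.]
wire 0 306 [277. 321. 387.]
wire 8 85 [114. 367. 388.]
wire 16 22 [109. 295. 370.]
wire 24 20 [103. 289. 300.]
wire 32 22 [101. 292. 359.]
wire 40 40 [100. 288. 300.]
wire 48 26 [276. 293. 363.]
wire 56 2 [363. 363. 363.]
```

View pics/s3.png

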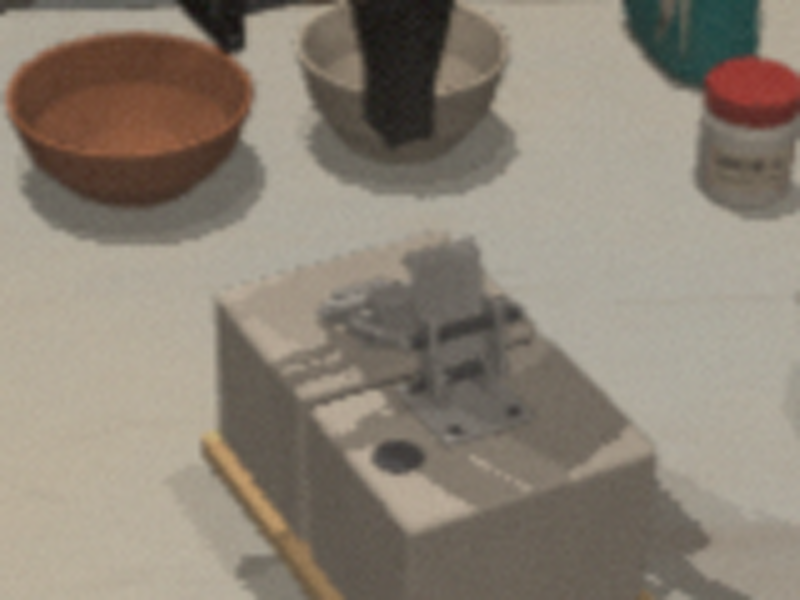

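Request:
carry_out --pt "1 0.04 -0.1 0.9 0 0 0" --pt "1 0.04 -0.2 1.67 0 0 0" --pt "1 0.04 -0.5 1.67 0 0 0" --pt "1 0.04 -0.8 1.65 0 0 0" --pt "1 0.04 -1.05 1.6 0 0 0" --pt "1 0.04 -1.26 1.6 0 0 0" --pt "1 0.04 -1.48 1.6 0 0 0" --pt "1 0.04 -1.7 1.6 0 0 0"

```text
time: 4.7
position: [0.4845, -0.124, 0.1434]
tool_rot: [0.944, 0.33, 0.001, 0.001]
ft_force: [1.6, -0.9, 1.7]
grip_width: 0.0005
```

```bash
python3 -c "
from h import *
plan(-54,0,107)
import cv2
p,d=camera('side')
cv2.imwrite('pics/s4.png',cv2.resize(p[80:200,180:340,::-1],(800,600),interpolation=cv2.INTER_CUBIC))"
```

```text
t 4.7 tcp [-19.6   0.6 143.4] F [ 1.6 -0.9  1.7] grip 0.0005 d [-0.04 -1.38  1.45] rot [ 0.1 -0.1 -0.4]
```

View pics/s4.png

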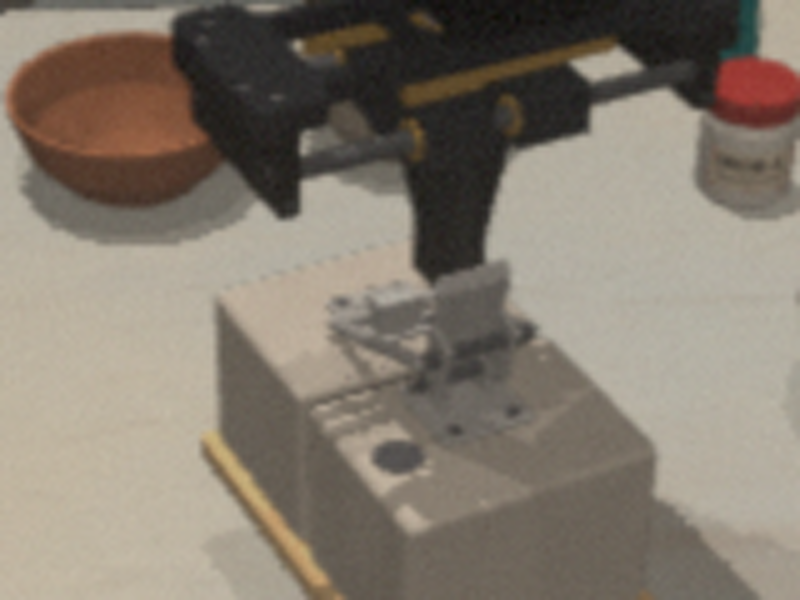

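Request:
carry_out --pt "1 0 -0.38 0.08 0 0 0" --pt "1 0 -0.56 0.16 0 0 0" --pt "1 0 -0.76 0.28 0 0 0" --pt "1 0 -0.92 0.42 0 0 0" --pt "1 0 -1.08 0.56 0 0 0" --pt "1 0 -1.18 0.74 0 0 0" --pt "1 0 -1.28 0.92 0 0 0" --pt "1 0 -1.28 0.92 0 0 0"

```text
time: 5.55
position: [0.4615, -0.0975, 0.1184]
tool_rot: [0.944, 0.33, -0.002, -0.002]
ft_force: [-0.2, -0.3, 0.7]
grip_width: 0.0001
```

```bash
python3 -c "
from h import *
plan(-54,0,109)
import cv2
p,d=camera('side')
cv2.imwrite('pics/s5.png',cv2.resize(p[80:200,180:340,::-1],(800,600),interpolation=cv2.INTER_CUBIC))"
```

```text
t 5.55 tcp [-54.6  -0.6 118.4] F [-0.2 -0.3  0.7] grip 0.0001 d [0.03 0.03 0.37] rot [-0.3  0.1 -0.4]
```

View pics/s5.png

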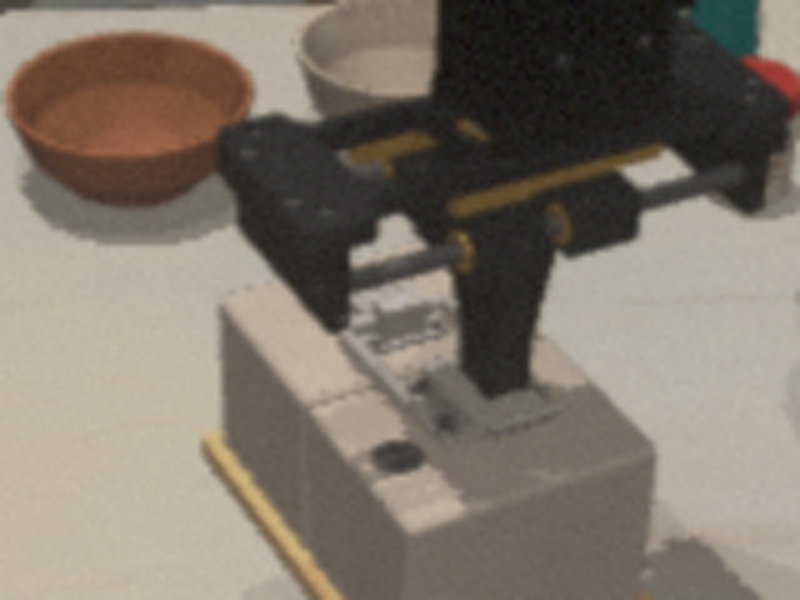

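Request:
carry_out --pt "1 0 0 0.12 0 0 0" --pt "1 0 0 0.24 0 0 0" --pt "1 0 0 0.32 0 0 0" --pt "1 0 0 0.38 0 0 0" --pt "1 0 0 0.38 0 0 0"

```text
time: 6.1
position: [0.4637, -0.0989, 0.1112]
tool_rot: [0.944, 0.33, -0.0, -0.0]
ft_force: [-3.1, 1.4, 12.1]
grip_width: 0.0004
```

```bash
python3 -c "
from h import *
plan(-54,0,109)"
```

```text
t 6.1 tcp [-5.210e+01  1.000e-01  1.112e+02] F [-3.1  1.4 12.1] grip 0.0004 d [-0.01 -0.07  0.09] rot [-0.   0.  -0.4]
```

Request:
carry_out --pt "1 0 0 0.08 0 0 0" --pt "1 0 0 0.08 0 0 0"

```text
time: 6.3
position: [0.4636, -0.0989, 0.1109]
tool_rot: [0.944, 0.33, 0.0, 0.0]
ft_force: [-5.5, 2.5, 27.6]
grip_width: 0.0007
```

Request:
carry_out --pt "1 0 0 -1 0 0 0" --pt "1 0 0 -3 0 0 0" --pt "1 0 -1 -5 0 0 0" --pt "1 0 -2.5 -6 0 0 0" --pt "1 0 -4 -6 0 0 0" --pt "1 0 -4 -6 0 0 0" --pt "1 0 -4 -6 0 0 0"

```text
time: 7.0
position: [0.4013, -0.0204, 0.2583]
tool_rot: [0.944, 0.33, 0.0, 0.0]
ft_force: [-0.2, -0.5, 0.1]
grip_width: 0.0004
```

```bash
python3 -c "
from h import *
plan(-54,0,109)
import cv2
p,d=camera('side')
D0=np.load('side0.npz')['d']
for d in (D0,d):
  C=cloud('side',d)-np.array([*CTR,0]);x=C[...,:2]@U*1000;y=C[...,:2]@V*1000;z=C[...,2]*1000
  print('--')
  for zz in range(92,132,4):
    t=(abs(z-zz-2)<2)&(abs(x)<95)&(abs(y)<30)
    if t.any():print(zz,t.sum(),np.round(np.percentile(x[t],[5,50,95])))
  t=(abs(y)<14)&(z>94)&(z<130)
  for xx in range(-80,70,6):
    s=t&(abs(x-xx)<3)
    if s.sum():print('mid',xx,s.sum(),np.round(np.percentile(z[s],[5,50,95])))
print(spot_in('side','loop_bar'),spot_in('side','keeper'))
cv2.imwrite('pics/s6.png',cv2.resize(p[90:180,200:320,::-1],(800,600),interpolation=cv2.INTER_CUBIC))
p,d=camera('top');cv2.imwrite('pics/t6.png',cv2.resize(p[125:275,205:405,::-1],(800,600),interpolation=cv2.INTER_CUBIC))
"
```

```text
t 7.0 tcp [-152.5    0.9  258.3] F [-0.2 -0.5  0.1] grip 0.0004 d [-0.02  3.93  5.97] rot [ 0.1 -0.  -0.3]
--
92 360 [-66. -31.  58.]
96 24 [-44. -26.  27.]
100 21 [-33.  20.  25.]
104 91 [-36. -25.  32.]
108 48 [-36. -24.  26.]
112 36 [-36. -24. -21.]
116 16 [-36. -33. -24.]
120 18 [-35. -30. -18.]
124 75 [-32. -29. -18.]
128 61 [-33. -28. -17.]
mid -56 2 [95. 95. 95.]
mid -50 15 [94. 95. 96.]
mid -44 8 [94. 95. 96.]
mid -38 18 [ 94. 105. 115.]
mid -32 82 [ 95. 108. 129.]
mid -26 53 [ 95. 109. 129.]
mid -20 64 [105. 123. 129.]
mid -14 4 [127. 128. 129.]
mid 16 4 [94. 95. 95.]
mid 22 46 [ 95. 103. 109.]
mid 28 21 [ 94. 107. 109.]
mid 34 9 [ 94. 106. 107.]
mid 40 1 [95. 95. 95.]
mid 46 7 [95. 95. 96.]
mid 52 3 [94. 95. 95.]
mid 58 1 [94. 94. 94.]
--
92 149 [-67.  14.  63.]
96 124 [-51.  19.  48.]
100 161 [-50. -12.  27.]
104 61 [-53.  16.  28.]
108 199 [-72. -49.  18.]
112 90 [-77. -48. -29.]
116 11 [-78. -77. -76.]
mid -80 10 [114. 116. 118.]
mid -74 30 [110. 113. 116.]
mid -68 24 [111. 112. 113.]
mid -62 32 [109. 111. 113.]
mid -56 34 [101. 111. 113.]
mid -50 35 [ 95. 111. 113.]
mid -44 33 [107. 111. 113.]
mid -38 31 [109. 112. 113.]
mid -32 32 [ 97. 111. 113.]
mid -26 23 [109. 111. 112.]
mid 10 3 [95. 95. 95.]
mid 16 57 [ 95. 102. 109.]
mid 22 30 [ 94. 106. 109.]
mid 28 20 [ 95. 107. 108.]
mid 34 5 [98. 99. 99.]
mid 40 14 [ 95.  99. 100.]
mid 46 24 [ 95.  98. 100.]
mid 52 4 [95. 97. 98.]
[{'pixel': [144.2, 255.7], 'score': 0.57}] [{'pixel': [148.8, 242.3], 'score': 0.65}, {'pixel': [154.0, 272.5], 'score': 0.33}]
```

View pics/s6.png

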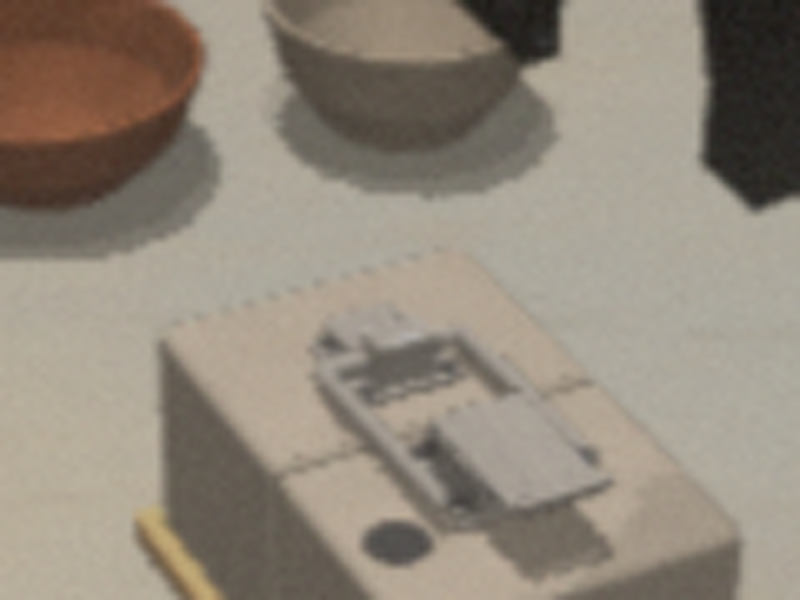

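View pics/t6.png

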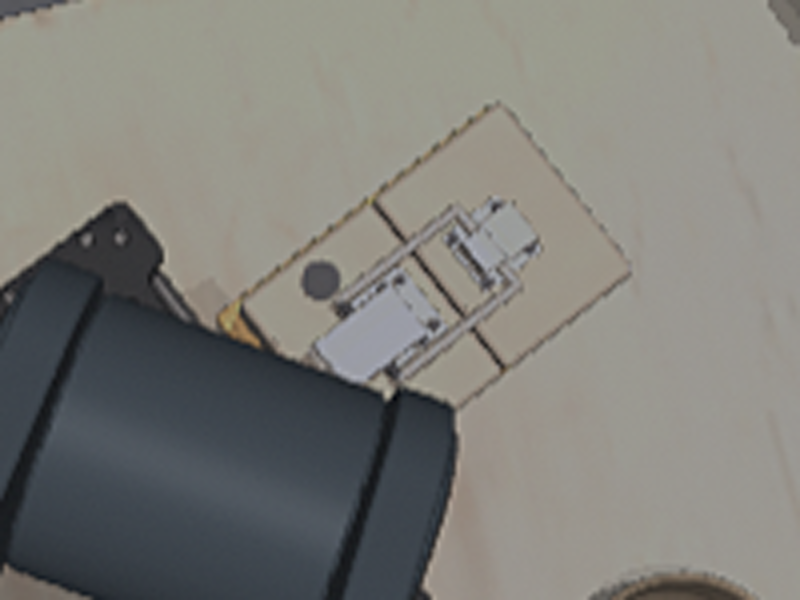

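```bash
python3 -c "
from rig import *
print(hand_in())"
```

```text
the job is handed in; nothing more can be done
None
```

The latch on the larger mould is closed and the job is handed in; the hand-in gives no verdict. With closed fingers I pushed the loop past upright so it fell over the keeper hook. I then pushed the lever round its arc and pressed it flat, with at most about 28 N at the wrist in the readings after each move. The clock read 7.0 s after the last move, before the final camera checks.

What the last camera checks showed:

- **Loop before closing:** it lay over the hook while the lever was still upright. The bar was about 97 mm up by depth, with its top near 100 mm.
- **Lever at the end:** flat with the arm withdrawn. Its top face was even at 111–113 mm, except the handle end at 114–118 mm, which I took for an upturned edge.
- **Loop at the end:** the bar was beyond the hook and lower than its top (bar top about 100 mm, hook top about 107 mm).
- **Keeper half:** drawn in by roughly 4 mm, estimated from how the block's corner moved in the top picture. The gap was visibly narrower.
- **Robot:** clear of everything, with about zero force at the wrist.

Positions from the top and side cameras disagreed by up to about 6 mm on the loop, which did not affect the work. No check failed.

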